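Take a moisture reading of a cup-turning blank

ROBOT

A 6-joint arm with a two-finger parallel gripper is mounted at the origin on a cart in front of the work surface, level with it; the furniture and walls round the work are solid. World frame = base frame: x ahead of the robot, y to its left, z up, the work surface at z = 0. Lengths are in m, angles in rad, forces in N, time in s.
With the tool pointing down it reaches from about 0.325 to 0.875 m from the base axis. Payload 4.4 kg.
Tool frame: the origin (TCP) lies on the centre line of the jaws, within the pads' length; the fingertips stand 19 mm ahead of it and the grasp point (between the pads) is the TCP; z points along the fingers, y is the direction in which the jaws open and shut (so a half turn about z gives the same grasp; the last joint's range is limited). The gripper opens to 85 mm and grips with 20 to 120 N. Pads are 22 mm wide; open, the fingers measure 114 mm over their backs; the gripper's body (76 mm by 85 mm) begins 54 mm behind the grasp point. The pads swing forward as they close: fully open they stand 13 mm farther back than shut.
Start: joints at [0.964, 0.207, 1.542, -0, 1.393, -0.15], TCP at [0.254, 0.516, 0.25] pointing down, gripper open.
Joint ranges: [-2.73, 2.73], [-0.86, 2.22], [0.23, 2.46], [-1.11, 4.25], [0.08, 2.63], [-2.82, 2.82]. Speed limits (rad/s): [2.79, 2.79, 3.14, 3.14, 3.14, 3.14].

INTERFACE

Orientations are given as [roll, pitch, yaw] about the fixed x, y, z axes, in that order (R = Rz(yaw) Ry(pitch) Rx(roll)).
In Python, from bench import manip, cams gives the robot as it stands. The module is installed in compiled form; this text tells all that it offers.
- The arm moves only by the shell command python3 -m pendant 'ROWS' [OPENING]. ROWS is JSON, one flat list of numbers, 4 for each row, row after row: the shift along the tool's x, y, z in m, then the turn about the tool's z in rad. In form: [tx, ty, tz, roll, tx, ty, tz, roll, ...]. A call has 1 to 5 rows; each row shifts and turns the commanded pose from where the row before left it, along the tool's axes as they then stand; what a row does not reach is not made up. A row lasts 1/12 s, in which the tool goes at most 41.7 mm and 7.16 degrees, less where a joint would pass 70% of its speed; a pose out of reach is approached as far as the arm can. A call with a gripper value outside its range is refused whole. OPENING is the opening, from -1 (shut) to 1 (fully open), set as the call begins (- or left out, the last holds). The fingers move at their own pace and stop on an object; the grip force is fixed at half the most. Time passes only in rows, so rows that do not move let the fingers close. It gives the time, the measured TCP pose, the force and the opening at its end, in the units of the state.
- manip.observe(): the state, without advancing time (a new reading comes with each control period).
- cams.grab_frame(name): name is "scene" or "top"; returns a dict with "img" (480x640x3 uint8, red, green, blue), "camera_matrix" (3x3 intrinsics, pixels), "dist" ([k1, k2, p1, p2, k3] as OpenCV has them; the pictures are not rectified), "rvec" (rotation vector, rad) and "tvec" (3), from world to camera coordinates, as OpenCV has them. Camera axes: x right, y down, z forward; pixel columns grow to the right and rows downward; lengths in m; the calibration is good to about 2 mm. A picture is of the moment at which its call begins. There is no depth.
- manip.finish_job(): hands the job in, once; it reports no verdict.
The state is a dict: "time_s": time; "qpos": joint angles; "dq": joint speeds; "effort": joint torques, N m; "ee_pos": TCP position; "tcp_rot": TCP orientation; "contact_force": force on the tool from outside, world axes, zero at the start; "moment": the same for the moment, N m; "opening": finger opening in m.
Only numpy, scipy, OpenCV 4.12 (cv2) and the standard library are available. Lean on these libraries where they do the work, as an engineer would, in place of code of your own. Each camera call takes 0.05 s, during which the arm holds its last target.

TASK

Check how dry the wooden turning blank is that stands on end in front of the moisture meter: tip it over onto its side so that it lies flat along the meter's sensing plate, over the dark pad, and roll the meter's thumbwheel until number 6 (the wood group) is uppermost between the index marks. When both are done, press the read button right down and let it come up again; leave the spare blank, the tall cup and the jar where they are.

Things in the scene. Friction and masses are not known exactly. Their poses are not given: they have to be found in the camera images.
- meter: Grey bench moisture meter, fixed, 175 mm long (x), 180 mm wide (y), base slab 12 mm high. Origin: centre of its underside; x points away from its front edge, y left, z up. Right half (y -90 to +5 mm): flat sensing plate with a dark pad 80 x 28 mm in a white outline. Left half (y +5 to +90 mm): housing 62 mm high with the thumbwheel in front, then the read button and a blank sloping read-out.
- plate_edge (a point): Middle of the sensing plate's front upper edge, 12 mm above the bench: the low stop over which the blank is tipped. Meter's axes: x points along the plate, the way the blank is to fall.
- plate_mid (a point): Centre of the dark pad, on the plate's surface, 65 mm behind plate_edge. Meter's axes.
- blank_mid (a point): Centre of the turning blank: loose plain square wooden bar, 60 x 60 x 140 mm, 0.3 to 0.55 kg, dark sealed ends. Its z axis is its long axis, upright at the start. It stands on the bench in front of the sensing plate, square to it within 6 degrees, 3 to 18 mm from the plate's front edge, within 8 mm of the plate's middle line.
- thumbwheel (a joint): Angle of the thumbwheel (rad): 0 with number 1 uppermost, 0.785 more for each number up to 8 at 5.498; end stops at 1 and 8. Grows as the top of the wheel rolls along the meter's +x, away from its front edge. A sprung detent seats it at each number; once more than half a step (22.5 degrees) past one it snaps on to the next. About 3 N at the rim turns it.
- wheel_axle (a point): Centre of the black thumbwheel, 48 mm above the bench; meter's axes, axle along y. Wheel 32 mm wide; eight number faces 32 mm from the axle; between them eight finger ribs 5.6 mm thick, out to 43 mm. At rest a number face is level on top (80 mm above the bench) and ribs stand 22.5 and 67.5 degrees either side of the top, their tips 88 and 64 mm above the bench.
- wheel_index (a point): Point on top of the wheel's upper number face (80 mm above the bench), midway between the two white index marks. The marks top two round guards of 30 mm radius about the axle, 20 to 25 mm either side of the wheel's middle. The number here, upright when seen from the meter's front, is the one set.
- read_button_top (a point): Centre of the top of the round black read button, 26 mm across, on the housing 66 mm behind the wheel's axle.
- read_button (a joint): Travel of the read button (m): 0 up, 0.006 right down (about 4 N). It springs back.
- spare_mid (a point): Centre of the spare blank, a loose bar just like the first, lying on its side on the bench to the left of the meter. Leave it there.
- cup_mid (a point): Centre of a loose tall turned wooden cup, 53 mm across and 60 mm high, with a felt-lined floor, standing close to the rear left corner of the meter (the like cup further left does not matter). Leave it there.
- jar_mid (a point): Centre of a loose clear screw jar with a pale grey lid, 72 mm across and 102 mm high, standing in front of the meter's left side, nearer the robot. Leave it there.
There are look-alikes about, which are no part of the job. What is shaped like the part that bears blank_mid but red is not meant.

How it is judged:
By the outcome, as a careful person would: the job done as asked, in the order asked, and still so for the second after the job is handed in, with the robot touching nothing.
It also fails if it takes over 58 s, if anything falls off the work surface, if the arm or the gripper's body presses on something with over 40 N, if the wrist force passes 120 N, or if a joint passes its speed limit or range.

## Working session

There is one attempt and no reset: what is moved stays moved. The work goes in short steps, Python scripts to look and compute and a shell command to move; the robot and the scene stay as the last step left them, time stands still between calls to the robot, and variables do not carry over. Pictures are saved under pics/ and viewed, and the job is handed in when it is done.

```bash
mkdir -p pics; python3 - <<'E'
from bench import manip, cams
import cv2
s=manip.observe(); print(s)
for n in ("scene","top"):
    f=cams.grab_frame(n); cv2.imwrite(f"pics/{n}0.png",f["img"][:,:,::-1]); print(n,f["camera_matrix"],f["dist"],f["rvec"],f["tvec"])
E
```

```text
{'time_s': 0.0, 'qpos': array([ 9.63508183e-01,  2.07440167e-01,  1.54297370e+00,  4.07248380e-05,
        1.39349108e+00, -1.50524697e-01]), 'dq': array([ 0.00022217, -0.0003105 ,  0.00085373,  0.00014701,  0.00072427,
        0.00167679]), 'effort': array([-1.35097867e-03, -3.83030105e+01, -2.91596729e+01, -2.89016043e-04,
        1.05324053e-02, -1.85321318e-05]), 'ee_pos': array([0.25319908, 0.51545158, 0.24910489]), 'tcp_rot': array([-3.13931251e+00, -3.86361604e-04,  2.68482154e+00]), 'contact_force': array([-0.19999266,  0.65866812, -0.7621962 ]), 'moment': array([ 0.01477938,  0.00559355, -0.0443373 ]), 'opening': 0.08560803796798379}
scene [[599.63313176   0.         323.99181624]
 [  0.         599.63313176 236.13642068]
 [  0.           0.           1.        ]] [-0.02642152  0.          0.          0.          0.        ] [ 1.15703211 -2.09094847  1.21038433] [0.59408301 0.16455894 0.75986525]
top [[480.88832298   0.         316.12362978]
 [  0.         480.88832298 241.55728801]
 [  0.           0.           1.        ]] [-0.02139992  0.          0.          0.          0.        ] [ 2.16550255 -2.21715524  0.03438928] [0.43486434 0.42778988 0.89685309]
```

View pics/scene0.png

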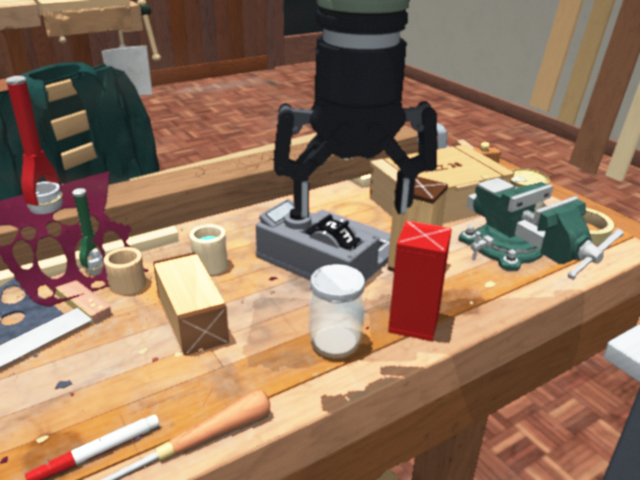

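View pics/top0.png

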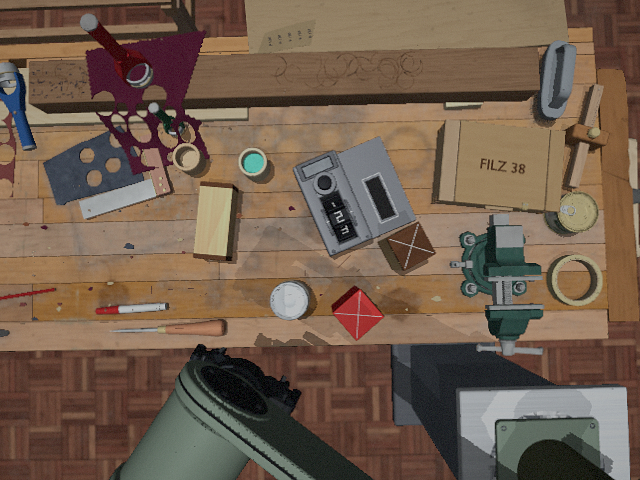

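The top view shows the meter at about (355,195) and the brown-ended wooden blank in front of its plate at (408,247). The red look-alike is at (358,313), the jar at (290,300), the spare at (215,220) and the cup at (253,163). I'll enlarge these to confirm.

```bash
cat > h.py <<'E'
from bench import manip, cams
import cv2, numpy as np
def grab(n,fn=None):
    f=cams.grab_frame(n)
    if fn: cv2.imwrite(f"pics/{fn}.png",f["img"][:,:,::-1])
    return f
def ray(f,uv,z):
    K=f["camera_matrix"];d=np.array(f["dist"]);R=cv2.Rodrigues(np.array(f["rvec"]))[0];t=np.array(f["tvec"]).ravel()
    p=cv2.undistortPoints(np.array([[uv]],float),K,d)[0,0]
    D=R.T@np.array([p[0],p[1],1]);C=-R.T@t
    return C+D*(z-C[2])/D[2]
def proj(f,P):
    return cv2.projectPoints(np.array(P,float).reshape(-1,3),np.array(f["rvec"]),np.array(f["tvec"]),f["camera_matrix"],np.array(f["dist"]))[0][:,0]
def crop(f,x0,y0,x1,y1,k,fn):
    cv2.imwrite(f"pics/{fn}.png",cv2.resize(f["img"][y0:y1,x0:x1,::-1],None,fx=k,fy=k,interpolation=cv2.INTER_CUBIC))
E
python3 - <<'E'
from h import *
f=cams.grab_frame("top"); crop(f,280,125,440,285,4,"t1") 
f2=cams.grab_frame("scene"); crop(f2,240,160,460,320,3.6,"s1")
crop(f,280,125,440,285,4,"t1") 
E
```

```text
(no output)
```

View pics/t1.png

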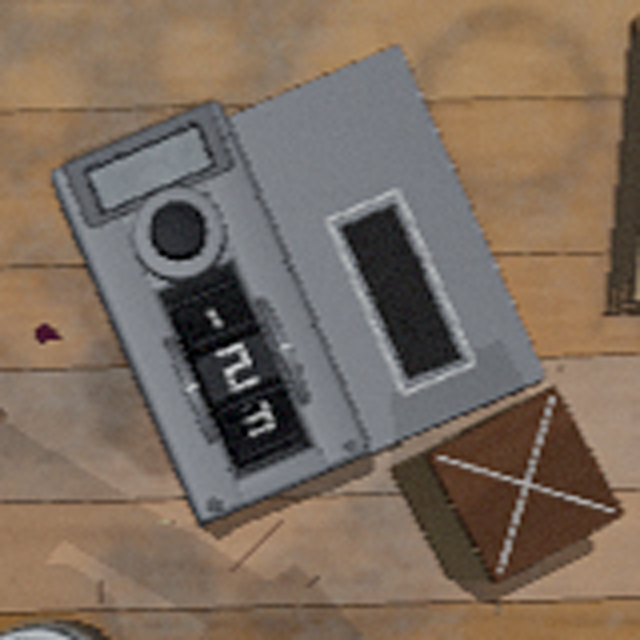

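View pics/s1.png

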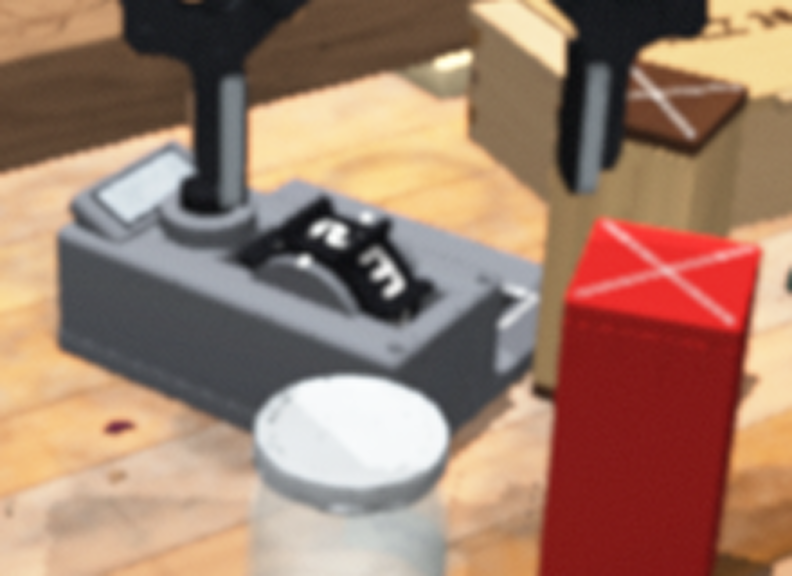

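The crops confirm it. The plain wooden blank, with brown sealed top centre near top-view pixel (412,246), stands square before the plate, and the red bar is the excluded look-alike. The wheel shows 2 uppermost, with 3 towards the front. Next I'll fit the poses.

```bash
cat > fit.py <<'E'
from h import *
from scipy.optimize import least_squares
f=cams.grab_frame("top")
c=lambda u,v:(280+u/4-.375,125+v/4-.375)
pts=[((87.5,-90,12),c(400,45)),((-87.5,-90,12),c(543,380)),((-87.5,5,12),c(370,454)),
((17.5,-28.5,12),c(341,226)),((17.5,-56.5,12),c(392,205)),((-62.5,-28.5,12),c(409,381)),((-62.5,-56.5,12),c(459,358)),
((-87.5,90,62),c(202,523))]
M=np.array([p[0] for p in pts])/1e3;U=np.array([p[1] for p in pts])
def T(q,P):
    a=q[2];return np.array(P)@np.array([[np.cos(a),np.sin(a),0],[-np.sin(a),np.cos(a),0],[0,0,1]])+[q[0],q[1],0]
r=least_squares(lambda q:(proj(f,T(q,M))-U).ravel(),[.5,.2,.4])
q=r.x;print("meter",q,np.degrees(q[2]));print(r.fun.reshape(-1,2).round(1))
B=[c(555,388),c(437,455),c(497,580),c(622,511)]
W=np.array([ray(f,b,.14) for b in B]);print("blank top",W.round(4),W.mean(0))
def inv(P):
    a=q[2];d=np.array(P)[:2]-q[:2];return np.array([np.cos(a)*d[0]+np.sin(a)*d[1],-np.sin(a)*d[0]+np.cos(a)*d[1]])
print([inv(w).round(4) for w in W],inv(W.mean(0)))
for z,uv,n in ((.06,(253,163),"cup"),(.102,(290,300),"jar"),(.06,(217,220),"spare"),(.14,(358,313),"red")):
    print(n,ray(f,uv,z)[:2].round(3),inv(ray(f,uv,z)).round(3))
b=c(178,230)
for z in (.062,.068,.072):print("button",z,inv(ray(f,b,z)))
print("wheel num",inv(ray(f,c(237,367),.08)),"marks",inv(ray(f,c(193,387),.08)),inv(ray(f,c(287,347),.08)))
np.save("q.npy",q)
E
python3 fit.py
```

```text
meter [0.52368229 0.34951244 0.38156053] 21.861807979673358
[[-0.  -0.6]
 [ 1.2 -0.5]
 [-1.5  0.7]
 [-0.2  0.2]
 [ 0.6 -0.4]
 [-0.3 -0.1]
 [ 0.7 -0.2]
 [-0.5  0.8]]
blank top [[0.4606 0.2559 0.14  ]
 [0.4345 0.3046 0.14  ]
 [0.3832 0.2819 0.14  ]
 [0.4099 0.2304 0.14  ]] [0.4220484  0.26818451 0.14      ]
[array([-0.0934, -0.0634]), array([-0.0995, -0.0084]), array([-0.1556, -0.0105]), array([-0.1499, -0.0682])] [-0.12460887 -0.03763387]
cup [0.581 0.535] [0.122 0.151]
jar [0.336 0.47 ] [-0.13   0.182]
spare [0.479 0.602] [0.053 0.251]
red [0.315 0.358] [-0.191  0.086]
button 0.062 [0.03879877 0.04648998]
button 0.068 [0.03786646 0.04690305]
button 0.072 [0.03724493 0.04717843]
wheel num [-0.02988185  0.04784885] marks [-0.03034516  0.06905907] [-0.03045742  0.02421108]
```

```bash
cat >> h.py <<'E'
from scipy.spatial.transform import Rotation as Ro
def st():
    s=manip.observe();q=np.load("q.npy");a=q[2]
    d=s["ee_pos"][:2]-q[:2];m=[np.cos(a)*d[0]+np.sin(a)*d[1],-np.sin(a)*d[0]+np.cos(a)*d[1],s["ee_pos"][2]]
    R=Ro.from_euler("xyz",s["tcp_rot"]).as_matrix()
    ty=np.arctan2(R[1,1],R[0,1])-(a+np.pi/2)
    print("t",round(s["time_s"],2),"tcp meter",np.round(m,4),"yawerr(world)",round(float(ty),4),"F",s["contact_force"].round(1),"open",round(s["opening"],4),"q",s["qpos"].round(2))
    return s,R
def to(x,y,z):
    "tool-axis shift to a meter-frame target"
    s,R=st();q=np.load("q.npy");a=q[2]
    w=np.array([q[0]+np.cos(a)*x-np.sin(a)*y,q[1]+np.sin(a)*x+np.cos(a)*y,z])
    print("shift",(R.T@(w-s["ee_pos"])).round(4))
E
python3 -m pendant '[0,0,0,-0.12,0,0,0,-0.12,0,0,0,-0.12,0,0,0,-0.12,0,0,0,-0.12]' 1; python3 -m pendant '[0,0,0,-0.12,0,0,0,-0.12,0,0,0,0,0,0,0,0]'
python3 -c "
from h import *
to(-.1246,-.0376,.25)"
```

```text
time_s: 0.67
ee_pos: [0.2536, 0.5159, 0.2501]
tcp_rot: [-3.141, -0.0, -2.992]
contact_force: [-0.1, 0.4, -0.5]
opening: 0.0851
time_s: 1.0
ee_pos: [0.2536, 0.516, 0.2501]
tcp_rot: [-3.141, -0.0, -2.761]
contact_force: [0.5, 0.1, -0.2]
opening: 0.0854
t 1.0 tcp meter [-0.1887  0.2551  0.2501] yawerr(world) -0.0014 F [ 0.5  0.1 -0.2] open 0.0854 q [ 0.96  0.21  1.54 -0.    1.39 -0.99]
shift [-6.450e-02 -2.926e-01  2.000e-04]
```

```bash
python3 -m pendant '[-0.0064,-0.029,0,0,-0.0064,-0.029,0,0,-0.0064,-0.029,0,0,-0.0064,-0.029,0,0,-0.0064,-0.029,0,0]'; python3 -m pendant '[-0.0065,-0.029,0,0,-0.0065,-0.029,0,0,-0.0065,-0.029,0,0,-0.0065,-0.029,0,0,-0.0065,-0.0295,0,0]'
python3 -m pendant '[0,0,0,0,0,0,0,0]'
python3 -c "
from h import *
to(-.1246,-.0376,.125)
f=grab('scene');crop(f,240,100,480,340,2.5,'s2')"
```

```text
time_s: 1.42
ee_pos: [0.338, 0.3924, 0.2503]
tcp_rot: [-3.142, 0.0, -2.761]
contact_force: [0.8, -0.6, -0.5]
opening: 0.0852
time_s: 1.83
ee_pos: [0.4227, 0.2695, 0.2504]
tcp_rot: [3.141, 0.0, -2.761]
contact_force: [0.8, 0.5, 0.0]
opening: 0.0855
time_s: 2.0
ee_pos: [0.4228, 0.2697, 0.2503]
tcp_rot: [3.141, 0.0, -2.764]
contact_force: [-0.0, 0.4, 0.5]
opening: 0.0855
t 2.0 tcp meter [-0.1234 -0.0365  0.2503] yawerr(world) -0.0038 F [-0.   0.4  0.5] open 0.0855 q [ 0.39  0.05  1.72  0.    1.37 -1.55]
shift [ 0.0013 -0.0011  0.1253]
```

View pics/s2.png

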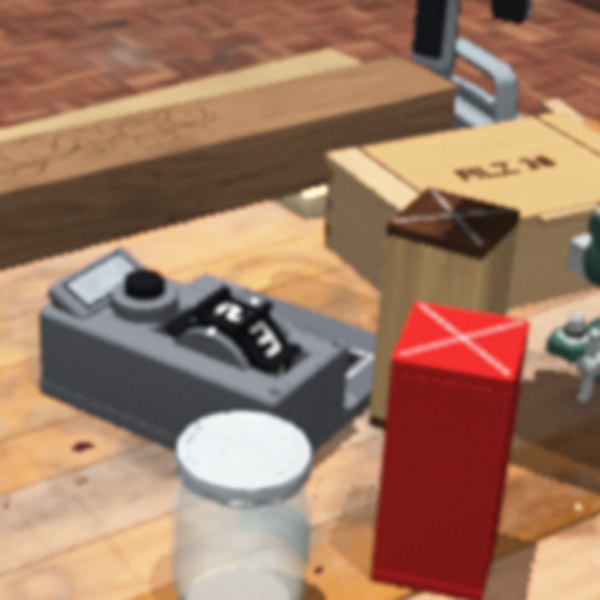

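The view is now clear: the blank's top cross is at scene pixel about (422,186), the button at (298,214) and the wheel with "2" up at (331,225). I'll cross-check these against the top-camera fit.

```bash
python3 - <<'E'
from h import *
f=grab('scene');q=np.load("q.npy");a=q[2]
def inv(P):
    d=np.array(P)[:2]-q[:2];return np.array([np.cos(a)*d[0]+np.sin(a)*d[1],-np.sin(a)*d[0]+np.cos(a)*d[1]]).round(4)
c=lambda u,v:(240+u/2.5-.3,100+v/2.5-.3)
print("blank",inv(ray(f,c(455,216),.14)))
for uv in((386,224),(429,190),(519,214),(489,257)): print(inv(ray(f,c(*uv),.14)))
for z in(.062,.068,.072,.076): print("button",z,inv(ray(f,c(145,276),z)))
print("idx",inv(ray(f,c(229,315),.08)))
E
```

```text
blank [-0.1214 -0.0391]
[-0.0949 -0.0051]
[-0.0923 -0.0617]
[-0.1498 -0.0647]
[-0.1604 -0.0041]
button 0.062 [0.0647 0.013 ]
button 0.068 [0.0579 0.0219]
button 0.072 [0.0533 0.0278]
button 0.076 [0.0487 0.0338]
idx [-0.0247  0.0482]
```

```bash
python3 -m pendant '[0.0005,-0.001,0.035,0,0,0,0.035,0,0,0,0.03,0,0,0,0.025,0,0,0,0,0]'; python3 -m pendant '[0,0,0,0,0,0,0,0,0,0,0,0,0,0,0,0,0,0,0,0]' 0.3; python3 -m pendant '[0,0,0,0,0,0,0,0,0,0,0,0]';python3 -c "
from h import *
st()
f=grab('scene');crop(f,300,60,480,300,2.5,'s3')"
```

```text
time_s: 2.52
ee_pos: [0.4166, 0.2689, 0.1197]
tcp_rot: [3.141, -0.012, -2.757]
contact_force: [-0.2, 0.3, 0.6]
opening: 0.0855
time_s: 2.93
ee_pos: [0.4237, 0.2706, 0.1276]
tcp_rot: [3.141, 0.005, -2.758]
contact_force: [-0.3, -0.1, 4.1]
opening: 0.0599
time_s: 3.18
ee_pos: [0.4238, 0.2705, 0.1276]
tcp_rot: [3.141, 0.005, -2.759]
contact_force: [0.4, -0.3, 7.2]
opening: 0.0598
t 3.18 tcp meter [-0.1221 -0.0361  0.1276] yawerr(world) 0.0013 F [ 0.4 -0.3  7.2] open 0.0598 q [ 0.4   0.19  1.84  0.    1.11 -1.56]
```

View pics/s3.png

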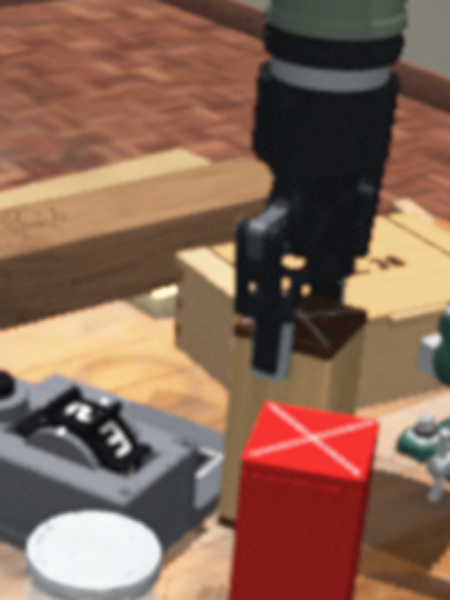

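```bash
python3 -m pendant '[0,0,-0.003,0,0,0,-0.003,0,-0.003,-0.003,0,0,-0.002,-0.003,0,0,0,0,0,0]'; python3 -m pendant '[0,0,0,0,0,0,0.003,0,0,0,0.003,0,0,0,0,0,0,0,0,0]'; python3 -c "
from h import *
st()
f=grab('top');crop(f,340,185,460,285,6,'t3')"
```

```text
time_s: 3.65
ee_pos: [0.4291, 0.2653, 0.1307]
tcp_rot: [-3.141, -0.001, -2.759]
contact_force: [-0.2, -0.5, -3.6]
opening: 0.0603
time_s: 4.07
ee_pos: [0.4302, 0.2661, 0.1277]
tcp_rot: [-3.141, 0.002, -2.758]
contact_force: [-2.1, -3.1, 9.8]
opening: 0.0596
t 4.07 tcp meter [-0.1178 -0.0426  0.1277] yawerr(world) 0.002 F [-2.1 -3.1  9.8] open 0.0596 q [ 0.38  0.2   1.83 -0.    1.11 -1.57]
```

View pics/t3.png

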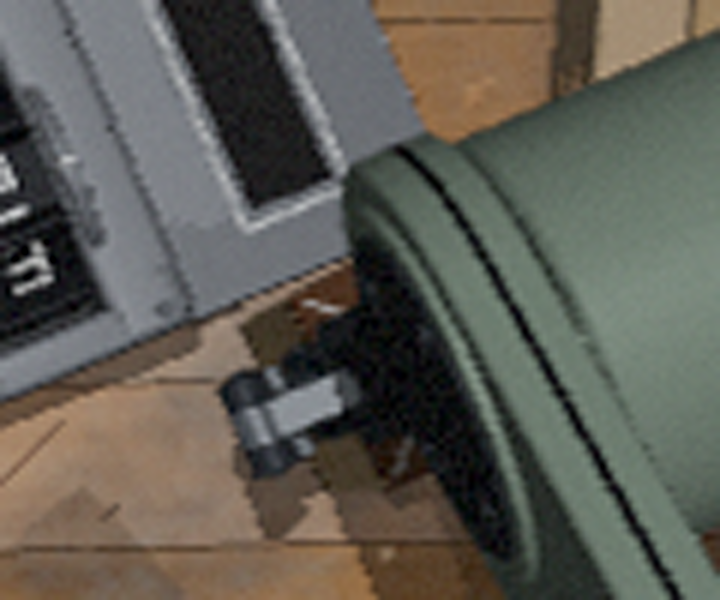

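```bash
python3 -m pendant '[0,0,0,0,0,0,0,0,0,0,0,0,0,0,0,0]' 1; python3 -m pendant '[0,0,-0.02,0,0,0,-0.03,0,0,0,-0.03,0,0.032,0,0,0,0.033,0,0,0]';python3 -m pendant '[0,0,0,0,0,0,0,0,0,0,0,0,0,0,0,0]' -0.3; python3 -c "
from h import *
to(-.18,-.0425,.115)
f=grab('top');crop(f,300,145,460,285,5,'t4')
f=grab('scene');crop(f,260,60,480,300,2.5,'s4')"
```

```text
time_s: 4.45
ee_pos: [0.4289, 0.266, 0.1252]
tcp_rot: [3.141, 0.0, -2.758]
contact_force: [-0.4, -0.1, 0.1]
opening: 0.0852
time_s: 4.87
ee_pos: [0.3709, 0.2424, 0.2081]
tcp_rot: [3.142, 0.007, -2.759]
contact_force: [-1.0, -0.7, 0.2]
opening: 0.0854
time_s: 5.2
ee_pos: [0.3696, 0.242, 0.2056]
tcp_rot: [-3.142, 0.001, -2.758]
contact_force: [-0.3, -0.3, 0.6]
opening: 0.0388
t 5.2 tcp meter [-0.183  -0.0424  0.2056] yawerr(world) 0.0016 F [-0.3 -0.3  0.6] open 0.0388 q [ 0.38 -0.04  1.9  -0.    1.28 -1.57]
shift [-0.0029 -0.0001  0.0906]
```

View pics/t4.png

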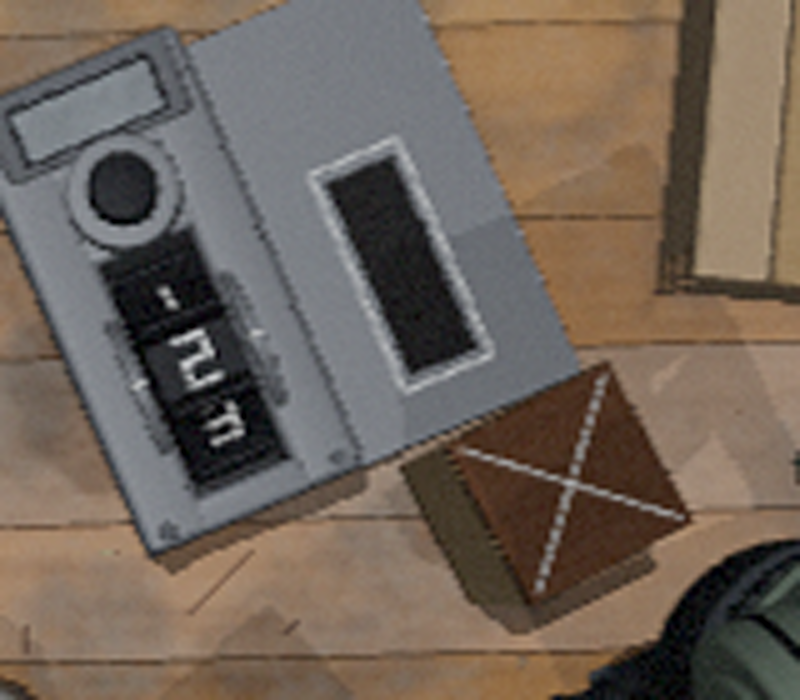

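View pics/s4.png

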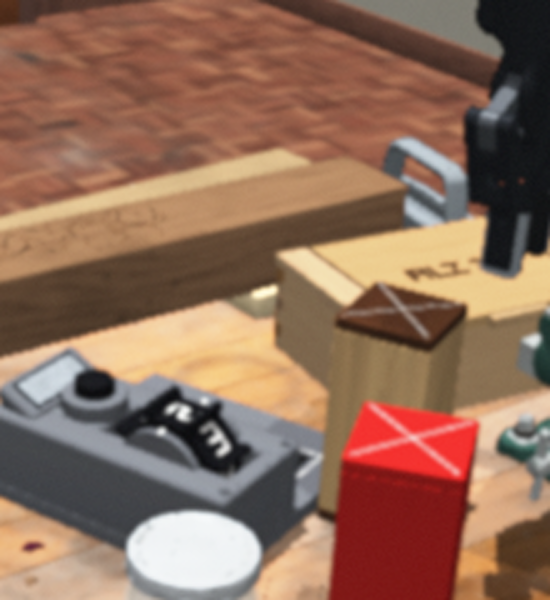

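The blank is now square against the plate edge with its top centre at crop (573,487). The gripper is behind it with two fingers spread. I'll lower and push.

```bash
python3 -m pendant '[0,0,0.03,0,0,0,0.03,0,0,0,0.03,0,0,0,0.004,0,0,0,0,0]'; python3 -m pendant '[-0.008,0,0,0,-0.008,0,0,0,-0.006,0,0,0,-0.006,0,0,0,-0.006,0,0,0]';python3 -m pendant '[-0.004,0,0,0,-0.004,0,0,0,-0.004,0,0,0]'; python3 -c "
from h import *
st()
f=grab('scene');crop(f,260,60,480,300,2.5,'s5')"
```

```text
time_s: 5.72
ee_pos: [0.3672, 0.241, 0.1093]
tcp_rot: [3.142, -0.006, -2.759]
contact_force: [0.2, -0.3, 0.4]
opening: 0.0298
time_s: 6.13
ee_pos: [0.4013, 0.2549, 0.1124]
tcp_rot: [3.141, 0.001, -2.758]
contact_force: [-2.5, 0.4, 1.3]
opening: 0.0299
time_s: 6.38
ee_pos: [0.4114, 0.2588, 0.1114]
tcp_rot: [-3.141, -0.001, -2.758]
contact_force: [-2.4, -0.9, 2.7]
opening: 0.0296
t 6.38 tcp meter [-0.138  -0.0423  0.1114] yawerr(world) 0.0017 F [-2.4 -0.9  2.7] open 0.0296 q [ 0.38  0.19  1.88 -0.    1.07 -1.57]
```

View pics/s5.png

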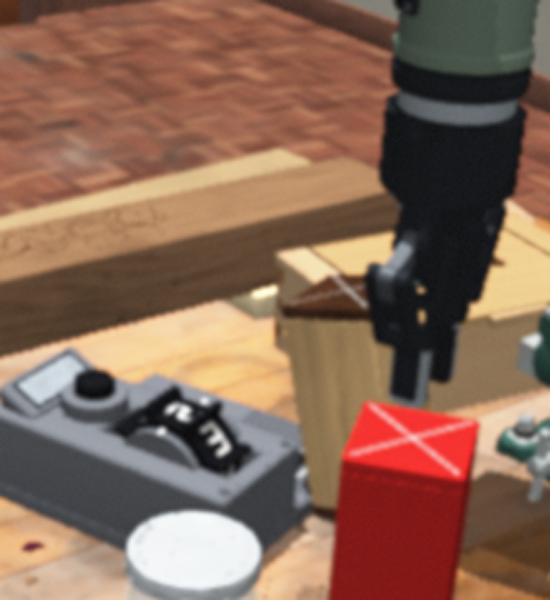

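The blank is tilting over the edge, with its top now at crop (340,295). I'll keep pushing slowly.

```bash
python3 -m pendant '[-0.004,0,0,0,-0.004,0,0,0,-0.004,0,0,0,-0.004,0,0,0,0,0,0,0]';  python3 -c "
from h import *
st()
f=grab('scene');crop(f,260,60,480,300,2.5,'s6')"
```

```text
time_s: 6.85
ee_pos: [0.4274, 0.2652, 0.1114]
tcp_rot: [-3.142, 0.002, -2.759]
contact_force: [0.4, 0.2, -0.3]
opening: 0.0301
t 6.85 tcp meter [-0.1208 -0.0424  0.1114] yawerr(world) 0.0014 F [ 0.4  0.2 -0.3] open 0.0301 q [ 0.38  0.22  1.84 -0.    1.08 -1.57]
```

View pics/s6.png

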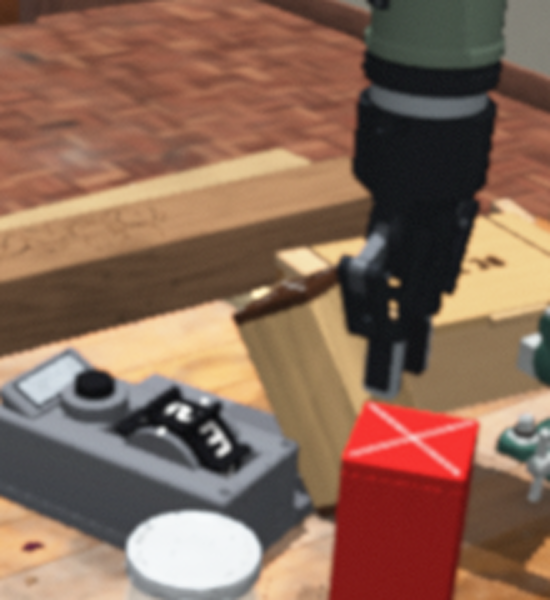

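It is past balance and falling on its own. I'll wait.

```bash
python3 -m pendant '[0,0,0,0,0,0,0,0,0,0,-0.02,0,0,0,-0.03,0,0.02,0,-0.03,0]';  python3 -m pendant '[0.03,0,-0.02,0,0.03,0,0,0,0,0,0,0]'; python3 -c "
from h import *
st()
f=grab('scene');crop(f,220,120,460,300,3.3,'s7')
f=grab('top');crop(f,280,125,440,265,5,'t7')"
```

```text
time_s: 7.32
ee_pos: [0.4091, 0.2576, 0.1918]
tcp_rot: [-3.142, 0.001, -2.759]
contact_force: [-0.1, -0.1, 1.6]
opening: 0.0302
time_s: 7.57
ee_pos: [0.3475, 0.2335, 0.2113]
tcp_rot: [3.141, -0.003, -2.758]
contact_force: [-0.6, 0.8, -0.5]
opening: 0.0299
t 7.57 tcp meter [-0.2067 -0.042   0.2113] yawerr(world) 0.0025 F [-0.6  0.8 -0.5] open 0.0299 q [ 0.38 -0.1   1.95  0.    1.3  -1.57]
```

View pics/s7.png

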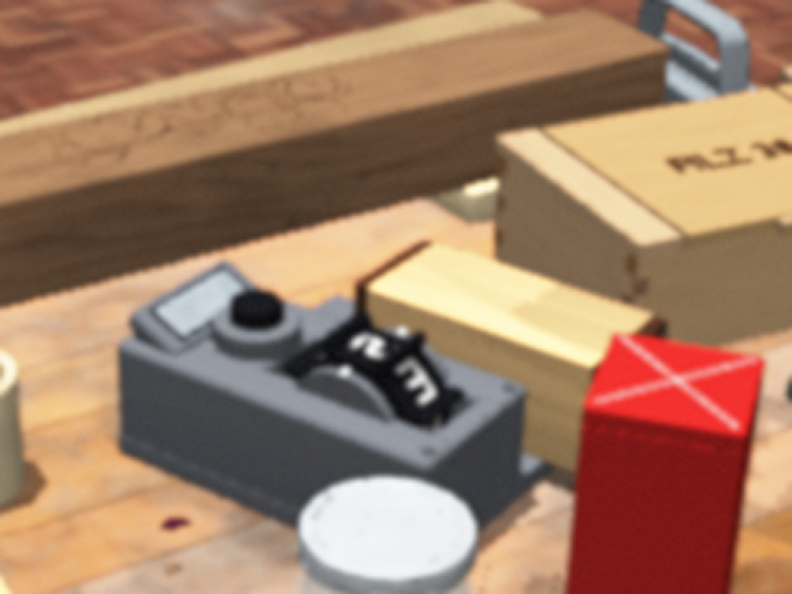

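View pics/t7.png

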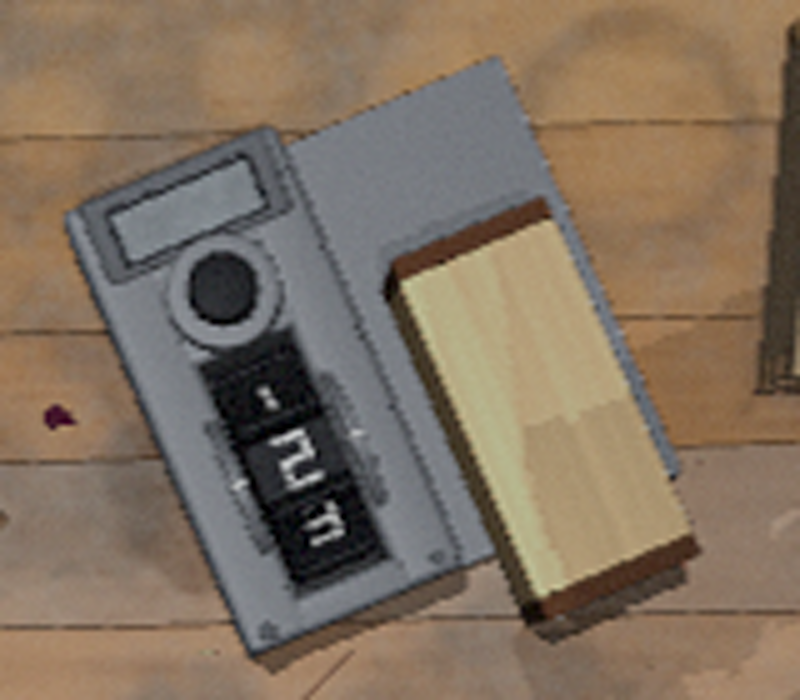

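The blank lies flat and square along the plate with its ends at crop (470,240) and (615,580). The wheel still shows 2. I'll move the shut gripper to the wheel's front side.

```bash
python3 -m pendant '[-0.028,0.018,0,0,-0.028,0.018,0,0,-0.028,0.018,0,0,-0.028,0.018,0,0,-0.028,0.0175,0,0]' -1;  python3 -m pendant '[0,0,0.03,0,0,0,0.03,0,0,0,0,0,0,0,0,0]'; python3 -c "
from h import *
s,R=st(); to(-.067,.0475,.104)
f=grab('scene');crop(f,260,100,420,260,4.5,'s8')
for dz in (0,.019):
  print(dz,((proj(f,s['ee_pos']+R@[0,0,dz])-[260,100])*4.5).round())
f=grab('top');crop(f,280,125,440,265,5,'t8')"
```

```text
time_s: 8.08
ee_pos: [0.4499, 0.372, 0.2102]
tcp_rot: [-3.141, -0.0, -2.759]
contact_force: [-0.4, -0.5, 0.6]
opening: 0.0002
time_s: 8.42
ee_pos: [0.4471, 0.3694, 0.1483]
tcp_rot: [-3.141, -0.006, -2.758]
contact_force: [0.6, -0.2, -0.2]
opening: -0.0003
t 8.42 tcp meter [-0.0637  0.047   0.1483] yawerr(world) 0.0016 F [ 0.6 -0.2 -0.2] open -0.0003 q [ 0.54  0.32  1.62 -0.    1.21 -1.41]
t 8.42 tcp meter [-0.0637  0.047   0.1483] yawerr(world) 0.0016 F [ 0.6 -0.2 -0.2] open -0.0003 q [ 0.54  0.32  1.62 -0.    1.21 -1.41]
shift [0.003  0.0005 0.0443]
0 [[433. 409.]]
0.019 [[431. 464.]]
```

View pics/s8.png

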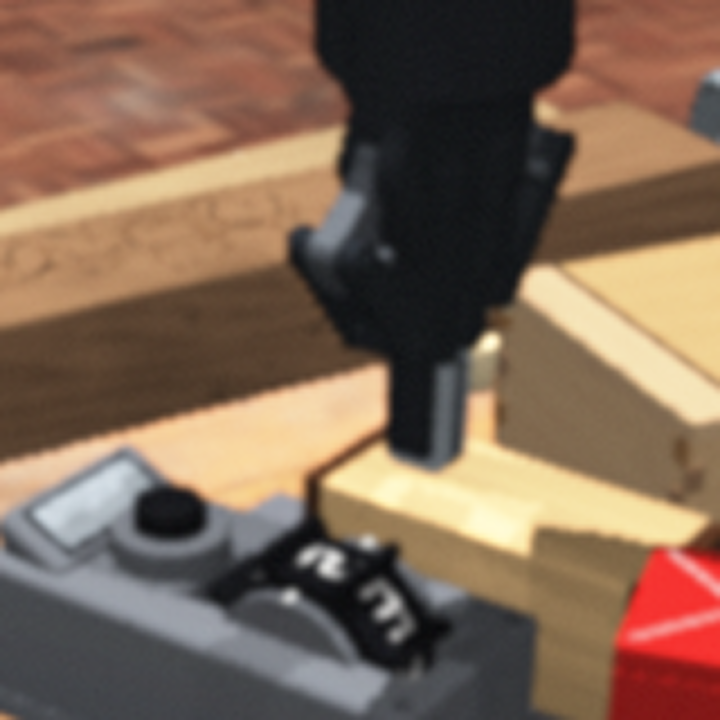

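View pics/t8.png

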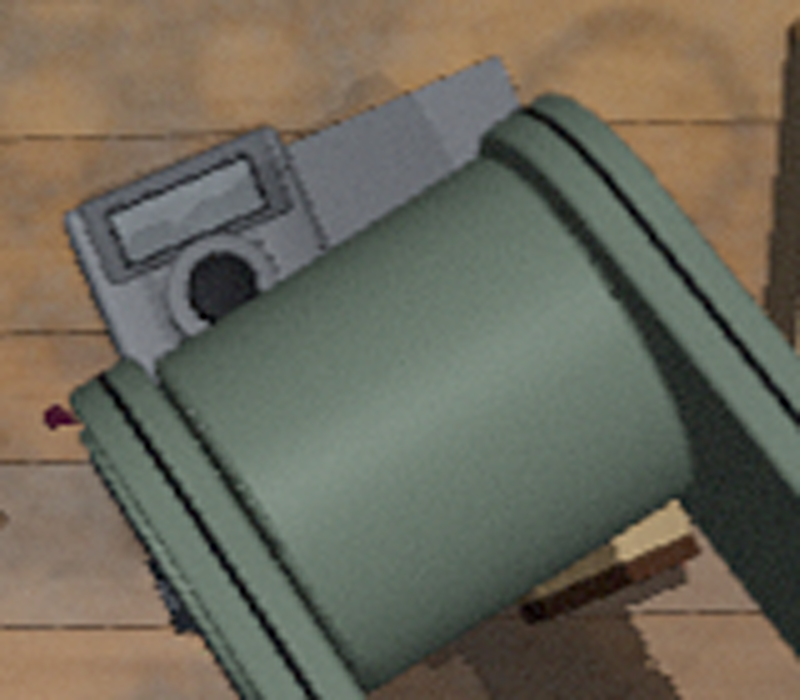

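The shut fingertips are at crop (428,465), where TCP + 19 mm predicts them. I'll lower in front of the front rib and roll the first step.

```bash
python3 -m pendant '[0.003,0,0.02,0,0,0,0.02,0,0,0,0.004,0,0,0,0,0]';  python3 -c "
from h import *
st();f=grab('scene');crop(f,260,140,420,260,5,'s9')"; python3 -m pendant '[-0.006,0,0,0,-0.006,0,0,0,-0.006,0,0,0,-0.006,0,0,0,-0.006,0,0,0]'; python3 -c "
from h import *
st()
f=grab('scene');crop(f,260,140,420,260,5,'s10')"
```

```text
time_s: 8.85
ee_pos: [0.4454, 0.3689, 0.1076]
tcp_rot: [-3.142, -0.0, -2.759]
contact_force: [-0.2, -0.3, -0.3]
opening: 0.0001
t 8.85 tcp meter [-0.0654  0.0471  0.1076] yawerr(world) 0.0013 F [-0.2 -0.3 -0.3] open 0.0001 q [ 0.54  0.37  1.65  0.    1.12 -1.41]
time_s: 9.32
ee_pos: [0.4745, 0.3809, 0.1079]
tcp_rot: [3.141, 0.001, -2.759]
contact_force: [0.6, -0.8, -0.2]
opening: 0.0002
t 9.32 tcp meter [-0.034   0.0474  0.1079] yawerr(world) 0.0015 F [ 0.6 -0.8 -0.2] open 0.0002 q [ 0.53  0.42  1.58  0.    1.14 -1.42]
```

View pics/s9.png

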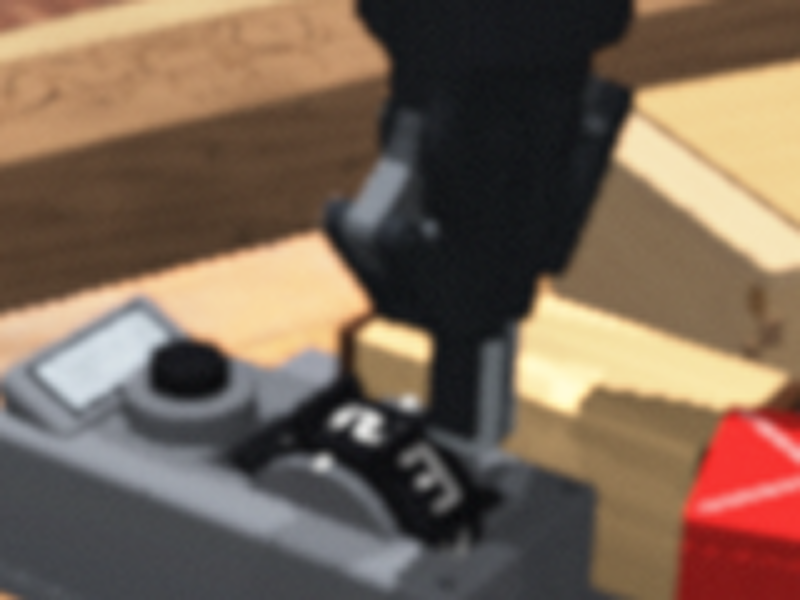

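View pics/s10.png

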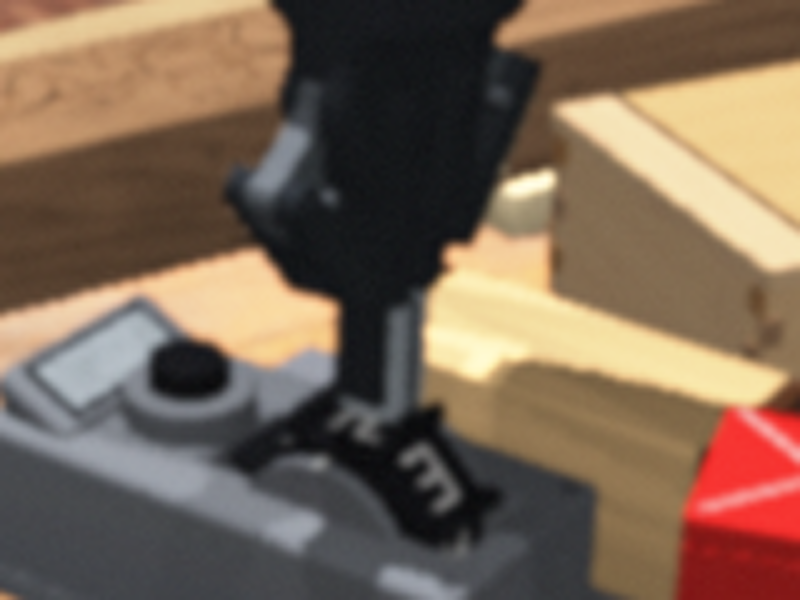

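The tip was about 4 mm too high (0.089) and passed over the rib, so the wheel still shows 2. I'll go back, lower and repeat.

```bash
python3 -m pendant '[0.015,0,-0.003,0,0.019,0,0,0,0,0,0.003,0,0,0,0.005,0,0,0,0,0]';python3 -c "
from h import *
st()"; python3 -m pendant '[-0.006,0,0,0,-0.006,0,0,0,-0.006,0,0,0,-0.006,0,0,0,-0.006,0,0,0]'; python3 -c "
from h import *
st()
f=grab('scene');crop(f,260,140,420,260,5,'s11')"
```

```text
time_s: 9.78
ee_pos: [0.4418, 0.3675, 0.1013]
tcp_rot: [-3.141, -0.001, -2.758]
contact_force: [-0.4, 0.5, -0.1]
opening: -0.0001
t 9.78 tcp meter [-0.0693  0.0472  0.1013] yawerr(world) 0.0016 F [-0.4  0.5 -0.1] open -0.0001 q [ 0.54  0.37  1.67 -0.    1.11 -1.41]
time_s: 10.2
ee_pos: [0.471, 0.3794, 0.1025]
tcp_rot: [3.141, 0.001, -2.759]
contact_force: [0.1, 0.6, 0.2]
opening: 0.0002
t 10.2 tcp meter [-0.0378  0.0473  0.1025] yawerr(world) 0.0015 F [0.1 0.6 0.2] open 0.0002 q [ 0.54  0.42  1.59 -0.    1.13 -1.42]
```

View pics/s11.png

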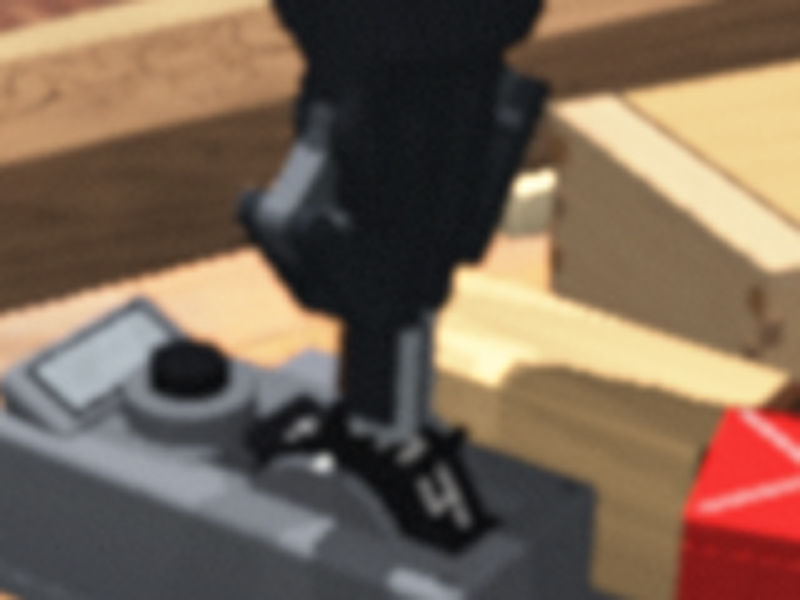

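It has stepped: 4 now shows on the front face, with 3 under the finger. I'll rise, go back, lower and push again.

```bash
python3 -m pendant '[0,0,-0.02,0,0.016,0,0,0,0.016,0,0,0,0,0,0,0,0,0,0,0]';python3 -c "
from h import *
st()
f=grab('scene');crop(f,260,140,420,260,5,'s12')"; python3 -m pendant '[0,0,0.01,0,0,0,0.01,0,0,0,0,0]';python3 -c "
from h import *
st()"; 
```

```text
time_s: 10.67
ee_pos: [0.4402, 0.367, 0.1223]
tcp_rot: [-3.142, 0.001, -2.758]
contact_force: [1.0, -0.5, 1.0]
opening: 0.0003
t 10.67 tcp meter [-0.0709  0.0473  0.1223] yawerr(world) 0.0018 F [ 1.  -0.5  1. ] open 0.0003 q [ 0.54  0.34  1.66 -0.    1.14 -1.41]
time_s: 10.97
ee_pos: [0.4387, 0.3659, 0.0991]
tcp_rot: [-3.141, -0.005, -2.759]
contact_force: [-0.7, -0.4, -0.7]
opening: 0.0001
t 10.97 tcp meter [-0.0728  0.0468  0.0991] yawerr(world) 0.0013 F [-0.7 -0.4 -0.7] open 0.0001 q [ 0.54  0.37  1.67 -0.    1.1  -1.41]
```

View pics/s12.png

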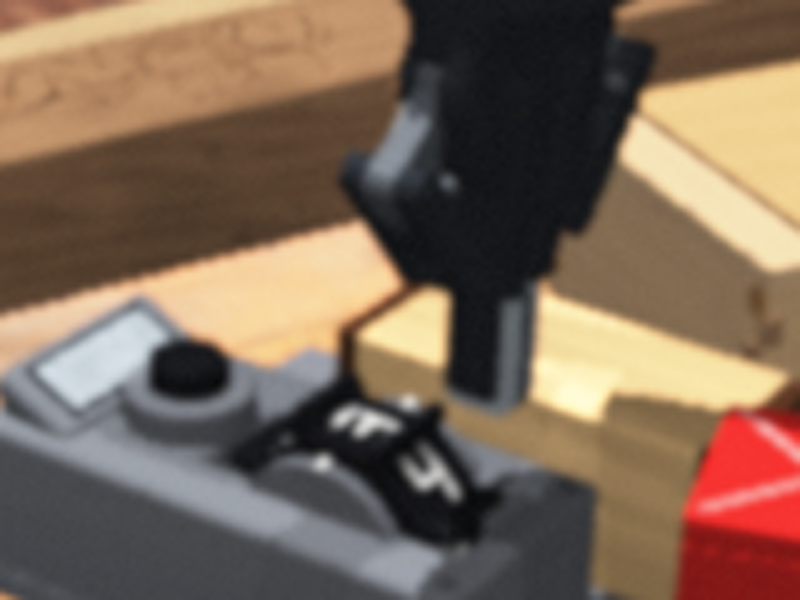

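Number 3 is now uppermost and 4 is in front. Second push.

```bash
python3 -m pendant '[-0.007,0,0,0,-0.007,0,0,0,-0.007,0,0,0,-0.006,0,0,0,-0.006,0,0,0]'; python3 -c "
from h import *
st()"; python3 -m pendant '[0,0,0,0,0,0,-0.02,0,0.016,0,0,0,0.016,0,0,0,0,0,0,0]';python3 -c "
from h import *
st()
f=grab('scene');crop(f,260,140,420,260,5,'s13')"
```

```text
time_s: 11.38
ee_pos: [0.472, 0.3798, 0.1027]
tcp_rot: [3.141, 0.002, -2.758]
contact_force: [0.3, 0.3, 0.4]
opening: 0.0001
t 11.38 tcp meter [-0.0367  0.0474  0.1027] yawerr(world) 0.0016 F [0.3 0.3 0.4] open 0.0001 q [ 0.53  0.42  1.59 -0.    1.13 -1.42]
time_s: 11.8
ee_pos: [0.4389, 0.3666, 0.1221]
tcp_rot: [-3.141, -0.002, -2.758]
contact_force: [-0.6, -0.5, -0.8]
opening: -0.0004
t 11.8 tcp meter [-0.0724  0.0474  0.1221] yawerr(world) 0.0022 F [-0.6 -0.5 -0.8] open -0.0004 q [ 0.54  0.34  1.66  0.    1.14 -1.41]
```

View pics/s13.png

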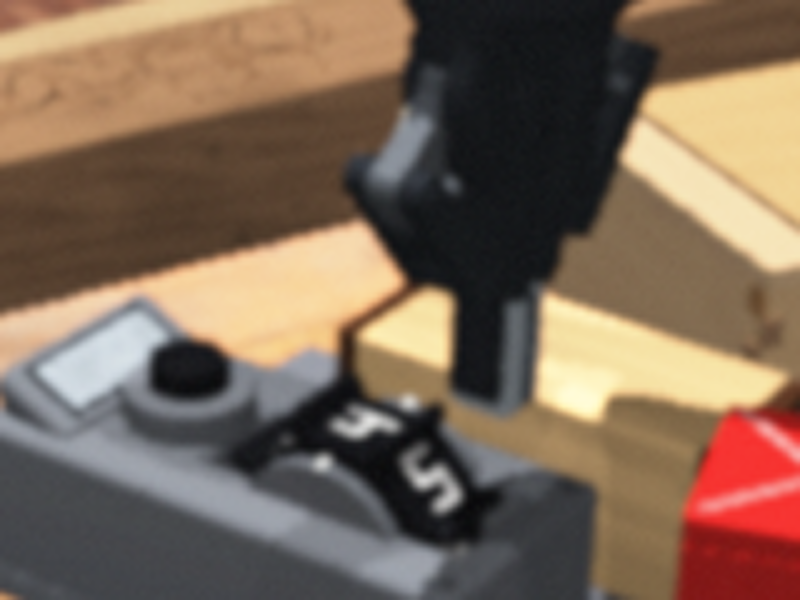

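Number 4 is uppermost and 5 is in front. Third push.

```bash
python3 -m pendant '[0,0,0.01,0,0,0,0.01,0,0,0,0,0]'; python3 -m pendant '[-0.007,0,0,0,-0.007,0,0,0,-0.007,0,0,0,-0.006,0,0,0,-0.006,0,0,0]'; python3 -m pendant '[0,0,0,0,0,0,-0.02,0,0.016,0,0,0,0.016,0,0,0,0,0,0,0]';python3 -c "
from h import *
st()
f=grab('scene');crop(f,260,140,420,260,5,'s14')"
```

```text
time_s: 12.1
ee_pos: [0.4398, 0.3664, 0.0993]
tcp_rot: [-3.141, -0.004, -2.759]
contact_force: [-0.1, 0.4, -0.1]
opening: 0.0005
time_s: 12.52
ee_pos: [0.4731, 0.3803, 0.1027]
tcp_rot: [3.141, 0.002, -2.759]
contact_force: [-0.4, -0.8, -0.4]
opening: -0.0
time_s: 12.93
ee_pos: [0.4397, 0.3669, 0.1221]
tcp_rot: [-3.141, -0.002, -2.758]
contact_force: [-0.7, -0.4, -0.7]
opening: -0.0002
t 12.93 tcp meter [-0.0714  0.0474  0.1221] yawerr(world) 0.0021 F [-0.7 -0.4 -0.7] open -0.0002 q [ 0.54  0.34  1.66  0.    1.15 -1.41]
```

View pics/s14.png

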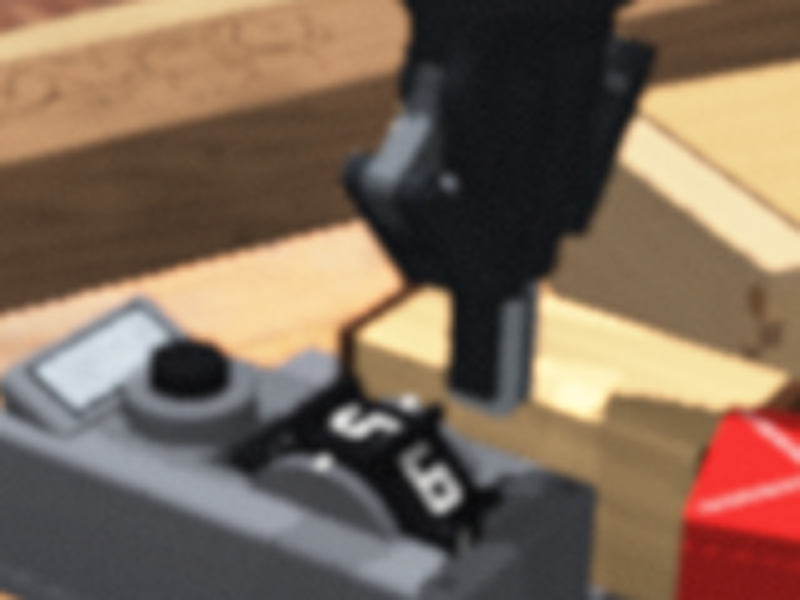

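Number 5 is uppermost and 6 is in front. Last push.

```bash
python3 -m pendant '[0,0,0.01,0,0,0,0.01,0,0,0,0,0]'; python3 -m pendant '[-0.007,0,0,0,-0.007,0,0,0,-0.007,0,0,0,-0.006,0,0,0,-0.006,0,0,0]'; python3 -m pendant '[0,0,0,0,0,0,-0.02,0,0.016,0,0,0,0.016,0,-0.02,0,0,0,-0.03,0]';python3 -c "
from h import *
st()
f=grab('scene');crop(f,260,140,420,260,5,'s15')"
```

```text
time_s: 13.23
ee_pos: [0.4407, 0.3667, 0.0992]
tcp_rot: [-3.141, -0.004, -2.759]
contact_force: [-0.2, -0.0, -0.1]
opening: 0.0
time_s: 13.65
ee_pos: [0.4741, 0.3807, 0.1027]
tcp_rot: [3.141, 0.003, -2.759]
contact_force: [-0.0, -0.8, 0.4]
opening: -0.0001
time_s: 14.07
ee_pos: [0.4378, 0.3655, 0.1686]
tcp_rot: [-3.14, -0.011, -2.758]
contact_force: [0.7, -0.3, -1.1]
opening: -0.0002
t 14.07 tcp meter [-0.0737  0.0468  0.1686] yawerr(world) 0.0021 F [ 0.7 -0.3 -1.1] open -0.0002 q [ 0.54  0.28  1.63  0.    1.25 -1.41]
```

View pics/s15.png

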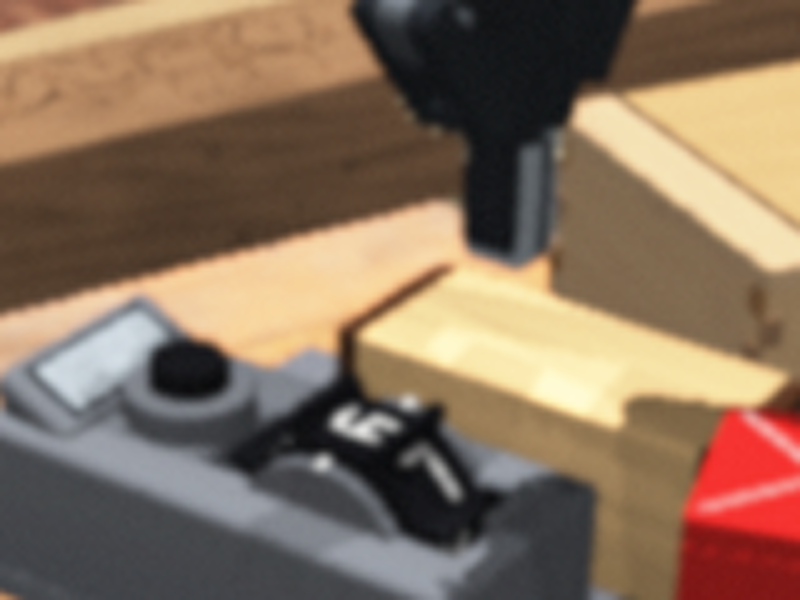

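Number 6 is uppermost and 7 is in front. I'll check the blank's coverage from the stored picture and plan the button press.

```bash
python3 -c "
from h import *
f=grab('top');q=np.load('q.npy');a=q[2]
for uv in((390,272),(548,200),(698,548),(540,605)):
    d=ray(f,(280+uv[0]/5,125+uv[1]/5),.072)[:2]-q[:2];print(np.array([np.cos(a)*d[0]+np.sin(a)*d[1],-np.sin(a)*d[0]+np.cos(a)*d[1]]).round(3))
to(.037,.0473,.145)"
```

```text
[ 0.018 -0.01 ]
[ 0.019 -0.072]
[-0.115 -0.071]
[-0.112 -0.012]
t 14.17 tcp meter [-0.0648  0.048   0.1777] yawerr(world) 0.0019 F [0.5 0.3 1.4] open 0.0003 q [ 0.54  0.28  1.61 -0.    1.24 -1.41]
shift [-0.1014 -0.001   0.0338]
```

The blank covers the pad, but only just: it spans x ≈ −0.116 to +0.021 and the pad reaches +0.0175, so it slid back while falling. There is plenty of time, so I'll nudge it about 20 mm further along the plate to centre it before reading.

```bash
python3 -m pendant '[0.017,-0.018,0,0,0.017,-0.018,0,0,0.017,-0.018,0,0,0.018,-0.018,0,0,0.018,-0.0185,0,0]' -0.3; python3 -m pendant '[0,0,0,0,0,0,0,0]';python3 -c "
from h import *
to(-.151,-.0425,.058)
f=grab('top');crop(f,280,125,440,285,4,'t16')"
```

```text
time_s: 14.58
ee_pos: [0.3958, 0.2507, 0.1721]
tcp_rot: [-3.141, 0.001, -2.758]
contact_force: [0.0, 0.1, 0.9]
opening: 0.0296
time_s: 14.75
ee_pos: [0.396, 0.2509, 0.1722]
tcp_rot: [3.141, 0.001, -2.76]
contact_force: [-0.3, 0.3, -0.4]
opening: 0.03
t 14.75 tcp meter [-0.1552 -0.0439  0.1722] yawerr(world) -0.0002 F [-0.3  0.3 -0.4] open 0.03 q [ 0.38  0.06  1.88  0.    1.2  -1.57]
shift [-0.0041  0.0014  0.1142]
```

View pics/t16.png

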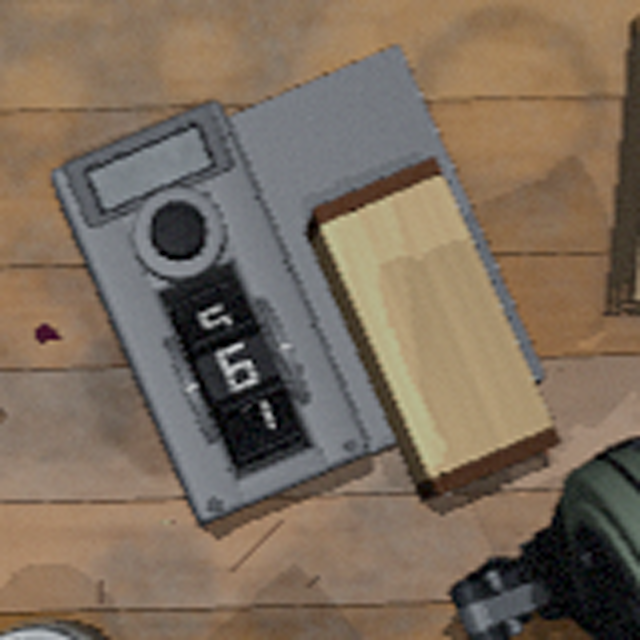

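The top view confirms 6 between the marks at crop (237,367). The blank's near end is at (490,465). I'll lower behind the end and push.

```bash
python3 -m pendant '[0,0.0014,0.035,0,0,0,0.035,0,0,0,0.03,0,0,0,0.014,0,0,0,0,0]'; python3 -m pendant '[-0.008,0,0,0,-0.008,0,0,0,-0.006,0,0,0,-0.005,0,0,0,-0.005,0,0,0]';python3 -c "
from h import *
st()"; python3 -m pendant '[-0.004,0,0,0,-0.004,0,0,0,-0.004,0,0,0,-0.004,0,0,0,0,0,0,0]';python3 -c "
from h import *
st()
f=grab('scene');crop(f,240,100,480,280,3.3,'s17')"
```

```text
time_s: 15.22
ee_pos: [0.3929, 0.2525, 0.0545]
tcp_rot: [3.141, -0.008, -2.758]
contact_force: [0.1, -0.6, 0.4]
opening: 0.0299
time_s: 15.63
ee_pos: [0.4252, 0.265, 0.0593]
tcp_rot: [3.142, -0.001, -2.758]
contact_force: [-4.8, -1.5, 3.9]
opening: 0.0296
t 15.63 tcp meter [-0.1228 -0.0418  0.0593] yawerr(world) 0.0018 F [-4.8 -1.5  3.9] open 0.0296 q [ 0.38  0.3   1.87  0.    0.97 -1.57]
time_s: 16.05
ee_pos: [0.4407, 0.2711, 0.0587]
tcp_rot: [3.142, 0.001, -2.759]
contact_force: [-1.2, -0.3, 1.4]
opening: 0.0298
t 16.05 tcp meter [-0.1062 -0.0419  0.0587] yawerr(world) 0.0015 F [-1.2 -0.3  1.4] open 0.0298 q [ 0.38  0.33  1.83  0.    0.98 -1.57]
```

View pics/s17.png

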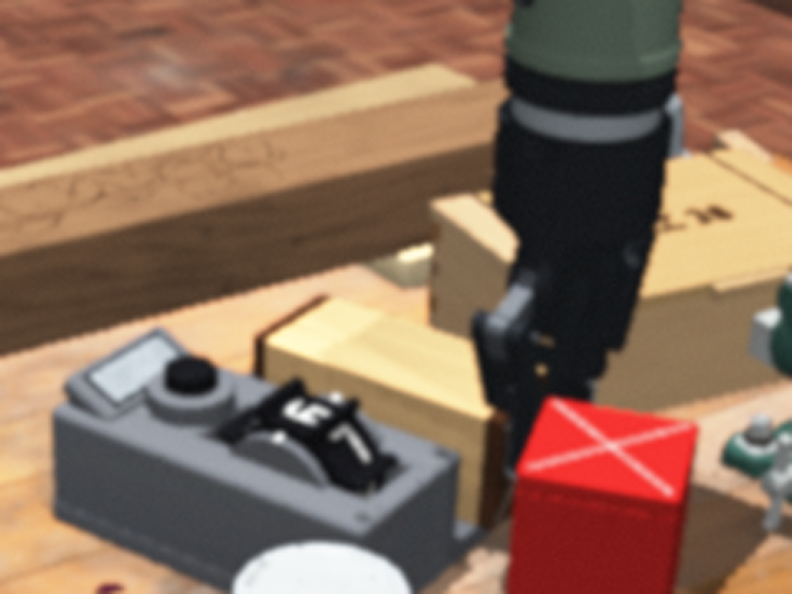

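The blank moved along, its far end now level with the button. I'll back off, rise and check from the top.

```bash
python3 -m pendant '[0.02,0,0,0,0.025,0,-0.02,0,0,0,-0.04,0,0,0,-0.04,0,0.01,0,-0.02,0]' -1;python3 -m pendant '[0,0,0,0,0,0,0,0]';python3 -c "
from h import *
to(.037,.0473,.15)
f=grab('top');crop(f,280,125,440,285,4,'t18')"
```

```text
time_s: 16.52
ee_pos: [0.3928, 0.2517, 0.1836]
tcp_rot: [-3.142, 0.012, -2.759]
contact_force: [1.3, 0.8, 1.6]
opening: 0.0001
time_s: 16.68
ee_pos: [0.3904, 0.2509, 0.1804]
tcp_rot: [-3.142, 0.006, -2.758]
contact_force: [-0.2, 0.2, 0.2]
opening: 0.0001
t 16.68 tcp meter [-0.1604 -0.0419  0.1804] yawerr(world) 0.0017 F [-0.2  0.2  0.2] open 0.0001 q [ 0.38  0.04  1.88 -0.    1.21 -1.57]
shift [-0.1974  0.0889  0.0317]
```

View pics/t18.png

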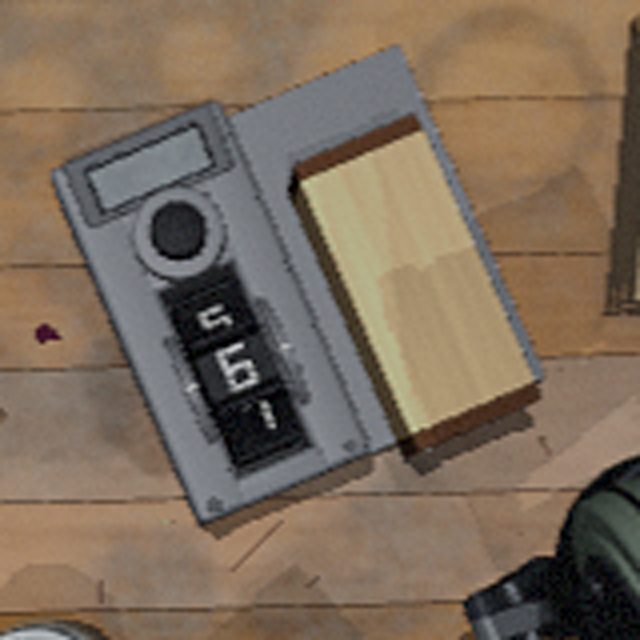

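The blank is centred over the pad, the wheel reads 6, and the button is at crop (178,230). Now I'll move over the button.

```bash
python3 -m pendant '[-0.033,0.015,0,0,-0.033,0.015,0,0,-0.033,0.015,0,0,-0.033,0.015,0,0,-0.033,0.015,0,0]';python3 -m pendant '[-0.03,0.014,0,0,0,0,0.02,0,0,0,0.02,0,0,0,0,0,0,0,0,0]';python3 -c "
from h import *
to(.037,.0473,.114)
s,R=st()
f=grab('scene');crop(f,240,120,400,260,5,'s19');print(((proj(f,s['ee_pos']+R@[0,0,.019])-[240,120])*5).round())"
```

```text
time_s: 17.15
ee_pos: [0.5141, 0.3821, 0.1752]
tcp_rot: [-3.141, -0.004, -2.759]
contact_force: [0.7, -0.2, -0.3]
opening: -0.0
time_s: 17.57
ee_pos: [0.5343, 0.4044, 0.1339]
tcp_rot: [-3.141, -0.008, -2.758]
contact_force: [-0.7, 1.0, -0.2]
opening: 0.0001
t 17.57 tcp meter [0.0303 0.047  0.1339] yawerr(world) 0.0016 F [-0.7  1.  -0.2] open 0.0001 q [ 0.52  0.51  1.38 -0.    1.25 -1.44]
shift [-0.0068  0.0003  0.0198]
t 17.57 tcp meter [0.0303 0.047  0.1339] yawerr(world) 0.0016 F [-0.7  1.  -0.2] open 0.0001 q [ 0.52  0.51  1.38 -0.    1.25 -1.44]
[[311. 370.]]
```

View pics/s19.png

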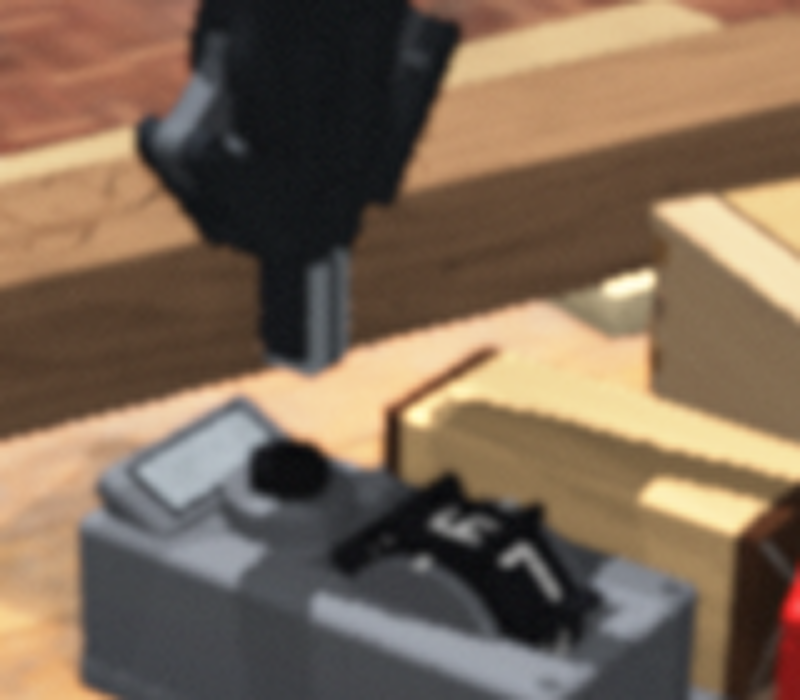

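```bash
python3 -m pendant '[-0.005,0,0.01,0,0,0,0.009,0,0,0,0.003,0,0,0,0,0,0,0,0,0]';python3 -c "
from h import *
s,R=st()
f=grab('scene');crop(f,240,160,360,260,6.5,'s20')"
```

```text
time_s: 18.03
ee_pos: [0.5409, 0.4073, 0.1161]
tcp_rot: [-3.142, -0.0, -2.759]
contact_force: [0.3, 0.2, 0.6]
opening: -0.0001
t 18.03 tcp meter [0.0375 0.0473 0.1161] yawerr(world) 0.0015 F [0.3 0.2 0.6] open -0.0001 q [ 0.52  0.54  1.38 -0.    1.22 -1.44]
```

View pics/s20.png

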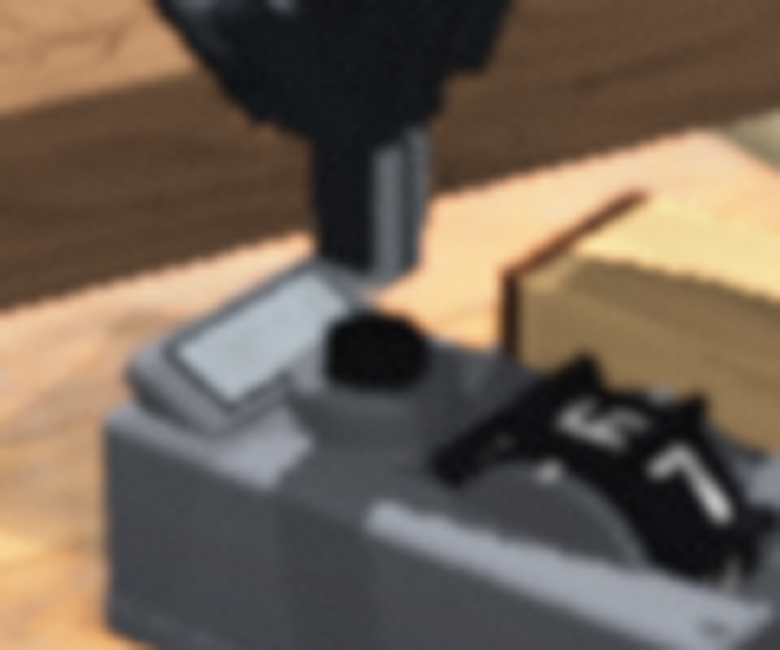

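```bash
python3 -m pendant '[0,0,0.005,0,0,0,0.005,0,0,0,0,0,0,0,0,0]'; python3 -m pendant '[0,0,0.003,0,0,0,0,0,0,0,0,0]'; python3 -m pendant '[0,0,0.003,0,0,0,0,0,0,0,0,0]';python3 -c "
from h import *
s,R=st()
f=grab('scene');crop(f,240,160,360,260,6.5,'s21')"
```

```text
time_s: 18.42
ee_pos: [0.5406, 0.4073, 0.1056]
tcp_rot: [-3.141, -0.001, -2.758]
contact_force: [0.8, 0.7, -0.5]
opening: -0.0002
time_s: 18.67
ee_pos: [0.5409, 0.4075, 0.1031]
tcp_rot: [-3.142, -0.0, -2.758]
contact_force: [0.1, -0.3, -0.5]
opening: 0.0002
time_s: 18.92
ee_pos: [0.5413, 0.4078, 0.1007]
tcp_rot: [3.141, 0.001, -2.758]
contact_force: [-0.7, 0.0, 1.6]
opening: 0.0001
t 18.92 tcp meter [0.0381 0.0475 0.1007] yawerr(world) 0.0017 F [-0.7  0.   1.6] open 0.0001 q [ 0.52  0.56  1.39  0.    1.19 -1.44]
```

View pics/s21.png

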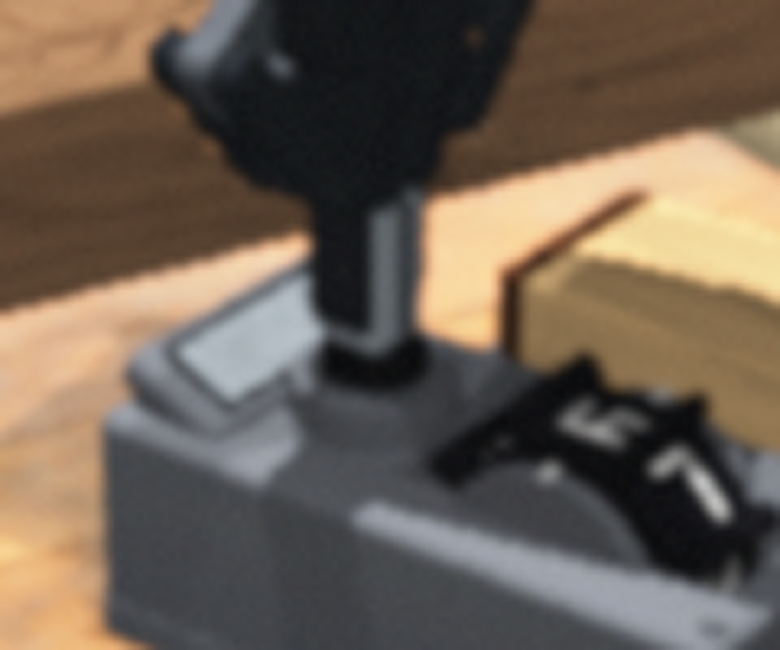

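The tip is on the button at crop (370,345), with force just appearing (1.6 N at tip z 0.082). I'll press on down.

```bash
python3 -m pendant '[0,0,0.003,0,0,0,0,0,0,0,0,0]'; python3 -m pendant '[0,0,0.003,0,0,0,0,0,0,0,0,0]'; python3 -m pendant '[0,0,0.002,0,0,0,0,0,0,0,0,0]'
```

```text
time_s: 19.22
ee_pos: [0.5415, 0.4078, 0.0977]
tcp_rot: [3.141, 0.001, -2.758]
contact_force: [0.5, 0.4, 3.3]
opening: -0.0002
time_s: 19.47
ee_pos: [0.5415, 0.4078, 0.096]
tcp_rot: [3.141, 0.001, -2.758]
contact_force: [-1.4, -0.4, 8.1]
opening: 0.0002
time_s: 19.72
ee_pos: [0.5416, 0.4079, 0.0959]
tcp_rot: [-3.142, 0.001, -2.758]
contact_force: [-4.3, -3.9, 15.7]
opening: 0.0004
```

```bash
python3 -c "
from h import *
f=grab('scene');crop(f,240,160,360,260,6.5,'s22')"
```

```text
(no output)
```

View pics/s22.png

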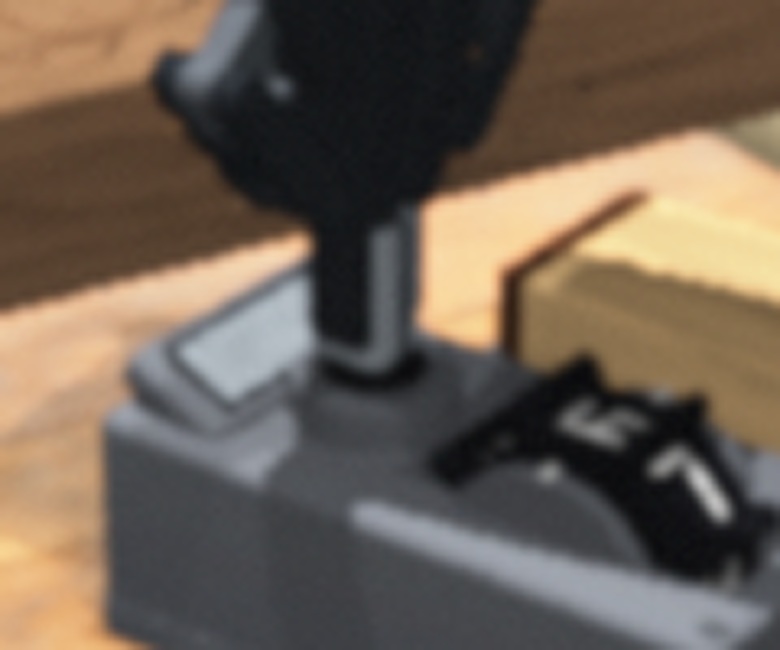

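The button is right down: it stopped at its travel end with 15.7 N, still standing just above its collar. I'll release and withdraw.

```bash
python3 -m pendant '[0,0,-0.02,0,0,0,-0.03,0,0,0,-0.035,0,0,0,-0.035,0,0,0,-0.01,0]';python3 -m pendant '[0.033,-0.015,0,0,0.033,-0.015,0,0,0.033,-0.015,0,0,0.033,-0.015,0,0,0.033,-0.015,0,0]';python3 -m pendant '[0.03,-0.014,0,0,0,0,0,0,0,0,0,0]';python3 -c "
from h import *
st()
f=grab('top');crop(f,160,120,460,345,2.6,'t23')
f=grab('scene','s23')"
```

```text
time_s: 20.18
ee_pos: [0.5434, 0.4089, 0.2288]
tcp_rot: [3.14, 0.01, -2.758]
contact_force: [0.4, 0.1, 2.4]
opening: 0.0004
time_s: 20.6
ee_pos: [0.414, 0.2748, 0.2207]
tcp_rot: [-3.141, -0.003, -2.758]
contact_force: [-0.6, -0.9, 0.5]
opening: -0.0001
time_s: 20.85
ee_pos: [0.3915, 0.2509, 0.221]
tcp_rot: [3.142, -0.002, -2.759]
contact_force: [-0.2, -0.2, -0.1]
opening: 0.0001
t 20.85 tcp meter [-0.1594 -0.0423  0.221 ] yawerr(world) 0.0006 F [-0.2 -0.2 -0.1] open 0.0001 q [ 0.38 -0.    1.83  0.    1.31 -1.57]
```

View pics/t23.png

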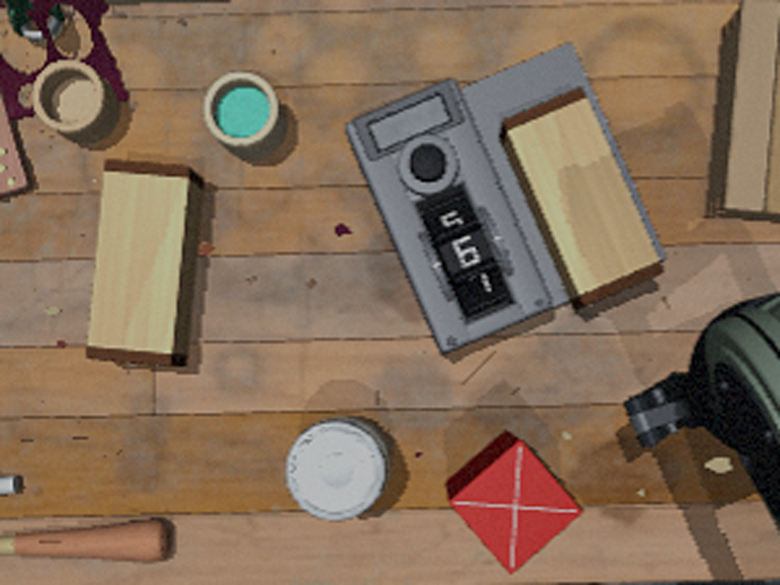

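View pics/s23.png

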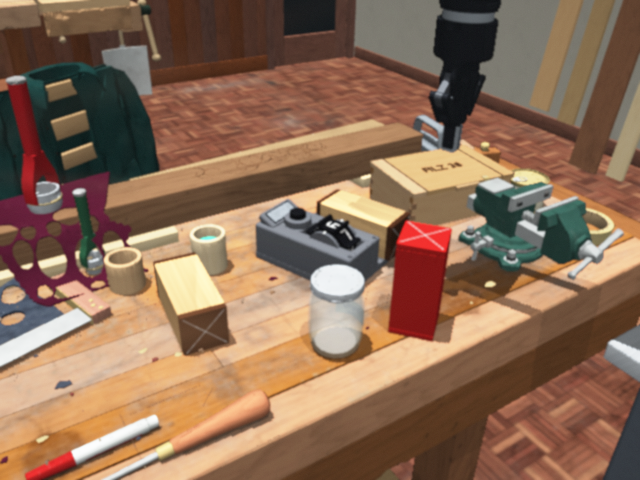

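The top view (2.6x crop) shows:
- **Blank:** flat over the pad, at (585,200).
- **Wheel:** 6 between the marks, at (467,250).
- **Button:** up, at (428,163).
- **Other items:** the spare (145,260), cup (240,113), jar (337,470) and red bar (515,505) have not moved.

The robot is touching nothing, so I'll hand the job in.

```bash
python3 -c "
from bench import manip
print(manip.finish_job())"
```

```text
the job is handed in; nothing more can be done
None
```

The job is handed in at about 21 s of the 58 s allowed; the hand-in gave no verdict.

- **Blank:** I squared it against the plate's front edge and tipped it over. It slid back in the fall and only just covered the pad, so I pushed it about 20 mm further along the plate. The last pictures show it lying flat and square over the pad.
- **Thumbwheel:** I rolled it from 2 to 6, one rib at a time. The first stroke went about 4 mm too high and passed over the rib without turning the wheel. The last top view shows 6 between the index marks.
- **Read button:** I pressed it after both were done. It stopped after about 6 mm of travel at 15.7 N, then I released it, and the last picture shows it up again.
- **Other items:** the spare blank, cup, jar and red bar look unmoved by eye in the last pictures, and the robot was clear of everything. No check disagreed at the end.

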